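# Lay out stacked calibration standards on their colour mats

### The arm

A 6-joint arm with a two-finger parallel gripper is mounted at the origin on the work surface. World frame = base frame: x ahead of the robot, y to its left, z up, the work surface at z = 0. Lengths are in m, angles in rad, forces in N, time in s.
With the tool pointing down it reaches from about 0.275 to 0.75 m from the base axis. Payload 10.2 kg.
Tool frame: the origin (TCP) lies midway between the tips of the shut fingers; the grasp point (between the pads) lies tcp_to_grasp behind it (tcp_to_grasp is the distance from the TCP to the grasp point, in m); z points along the fingers, y is the line along which they close (so a half turn about z gives the same grasp; the last joint's range is limited). The gripper opens to 85 mm and grips with 20 to 120 N. Pads are 22 mm wide; open, the fingers measure 114 mm over their backs; the gripper's body (76 mm by 85 mm) begins 54 mm behind the grasp point. The pads swing forward as they close: fully open they stand 13 mm farther back than shut.
Start: joints at [0.945, 0.313, 1.498, -0, 1.331, -0.223], TCP at [0.206, 0.483, 0.231] pointing down, gripper open.
Joint ranges: [-2.94, 2.94], [-0.97, 2.17], [0.19, 2.56], [-1.23, 4.37], [0.02, 3.11], [-2.88, 2.88]. Speed limits (rad/s): [2.39, 2.39, 3.01, 3.14, 3.14, 3.14].

### API

Orientations are given as a unit quaternion [x, y, z, w].
In Python, from bench import * gives the robot as it stands.
- The arm moves only by the tool move_arm, never from a script. Its arguments are lists of equal length, an entry for each row: "twist": the turn, a rotation vector about the tool's x, y, z each as a share of pi/2 rad, from -1 to 1, a list of three; "slide": the shift along the tool's x, y, z each as a share of 400 mm, from -1 to 1, a list of three; "claw": the gripper's target within -1 to 1 (fully open at 1, half-way at 0, shut at -1). In form: {"twist": [[ax, ay, az], ...], "slide": [[dx, dy, dz], ...], "claw": [claw, ...]}. A call has 1 to 20 rows; each row is the pose to reach, as a shift and turn from the pose commanded when the call began, along the tool's axes at that moment; what a row does not reach only later rows make up. A row lasts 1/10 s, in which the tool goes at most 50 mm and 8.59 degrees, less where a joint would pass 70% of its speed; a pose out of reach is approached as far as the arm can. A call with a number of a shift or a turn outside -1 to 1 is refused whole. A call with a gripper value outside its range is refused whole. The fingers move at their own pace and stop on an object; "grip_force" is the grip in N (left out, the last holds). Time passes only in rows, so rows that repeat a pose let the fingers close. It gives the time, the measured TCP pose, the force, the opening and the grip force at its end, in the units of the state.
- get_obs(): the state, without advancing time (a new reading comes with each control period).
- camera(name): name is "scene" or "top" or "wrist"; returns (picture, depth): 384x512x3 uint8, red, green, blue; 384x512 float32, m along the optical axis (not along the pixel's ray), 0 where there is no reading.
- camera_model(name): a dict with "fx", "fy", "cx", "cy" (pixels), "camera_from_world" (4x4, takes a point from world to camera coordinates). Camera axes: x right, y down, z forward; pixel columns grow to the right and rows downward; lengths in m; the calibration is good to about 2 mm. The wrist camera is an equidistant fisheye: a pixel r from the principal point sees the ray r / f radians off the axis. A picture is of the moment at which its call begins: read the wrist's pose just before it. camera_model takes no time and is no camera call; for the wrist camera it gives the pose at the moment of the call.
- close_job(): hands the job in; it is judged then, once.
The state is a dict: "time": time; "joints": joint angles; "qvel": joint speeds; "effort": joint torques, N m; "ee_pos": TCP position; "ee_rot": TCP orientation; "contact_force": force on the tool from outside, world axes, zero at the start; "wrist_torque": the same for the moment, N m; "grip_width": finger opening in m; "grasp_force": force on a finger pad.
Only numpy, scipy, OpenCV 4.12 (cv2) and the standard library are available. Lean on these libraries where they do the work, as an engineer would, in place of code of your own. Each camera call takes 0.05 s, during which the arm holds its last target. There are 200 camera calls.

### The job

Get the bench ready for calibrating the pH meter: take apart the two stacks and set each case, jar and vial, lid up, on the mat of its own colour. Each must end wholly on its mat, the jars and the vial in the middle of their round mats and the cases lying squarely along their rectangular ones, with nothing left stacked. Set things down rather than dropping them, and do not tip anything over on the way.

Things in the scene. Friction and masses are not known exactly. Their poses are not given: they have to be found in the camera images.
- case_green: Hard probe case, a closed box 100 mm long (x) by 48 mm wide (y) by 34 mm high, grey below with a flat green upper half, about 200 g. Starts lying flat on the bench at the bottom of a stack, a jar standing on its middle, its ends showing. Origin: centre of its underside, z up, x along its length (either way round is the same).
- case_white: Hard probe case, a closed box 100 mm long (x) by 48 mm wide (y) by 34 mm high, grey below with a flat white upper half, about 200 g. Starts lying flat on the bench at the bottom of a stack, a jar standing on its middle, its ends showing. Origin: centre of its underside, z up, x along its length (either way round is the same).
- jar_red: Closed round jar, 46 mm in diameter and 40 mm high, straight-sided, white with a flat red lid and a red band, about 120 g. Starts standing in the middle of one of the two cases, so its underside is 34 mm above the bench; the yellow-lidded vial stands on its lid, which shows as a red ring around it. Origin: centre of its underside, z up.
- jar_blue: Closed round jar, 46 mm in diameter and 40 mm high, straight-sided, white with a flat blue lid and a blue band, about 120 g. Starts standing in the middle of one of the two cases, so its underside is 34 mm above the bench; nothing stands on it. Origin: centre of its underside, z up.
- vial_yellow: Closed round vial, 30 mm in diameter and 50 mm high, straight-sided, white with a flat yellow lid and a yellow band, about 50 g. Starts on top of the red jar, so its underside is 74 mm above the bench and its top 124 mm. Origin: centre of its underside, z up.
- mat_green: Flat green rectangular mat, 120 mm long (x) by 66 mm wide (y) by 4 mm thick: the place of the green case. Fixed to the bench; its position and direction change from run to run. Origin: centre of its underside, on the bench; x along its length.
- mat_white: Flat white rectangular mat, 120 mm long (x) by 66 mm wide (y) by 4 mm thick: the place of the white case. Fixed to the bench; its position and direction change from run to run. Origin: centre of its underside, on the bench; x along its length.
- mat_red: Flat red round mat, 70 mm in diameter and 4 mm thick: the place of the red-lidded jar. Fixed to the bench; its position changes from run to run. Origin: centre of its underside, on the bench.
- mat_blue: Flat blue round mat, 70 mm in diameter and 4 mm thick: the place of the blue-lidded jar. Fixed to the bench; its position changes from run to run. Origin: centre of its underside, on the bench.
- mat_yellow: Flat yellow round mat, 54 mm in diameter and 4 mm thick: the place of the yellow-lidded vial. Fixed to the bench; its position changes from run to run. Origin: centre of its underside, on the bench.
Not all that is in view belongs to the job. Of the things like the jar_blue, leave any that is black or green; of the rest the smaller one is meant.

How it is judged:
By the outcome, as a careful person would: the job done as asked, in the order asked, and still so for the second after the job is handed in, with the robot touching nothing.
It also fails if it takes over 128 s, if anything falls off the work surface, if the arm or the gripper's body presses on something with over 40 N, if the wrist force passes 120 N, or if a joint passes its speed limit or range.

## Working session

There is one attempt and no reset: what is moved stays moved. The work goes in short steps, Python scripts to look and compute and a tool call to move; the robot and the scene stay as the last step left them, time stands still between calls to the robot, and variables do not carry over. Pictures are saved under pics/ and viewed, at most 14 in all, crops included, and the job is handed in when it is done.

Besides the shell and the picture viewer there is one more tool, called after "Emit:" as a command line: name --argument value ..., lists and objects as JSON in quotes. move_arm: Moves the arm, as the interface text tells. Shift numbers are shares of 400 mm and turn numbers shares of pi/2 rad, none past 1 either way. Its arguments: {"type":"object","properties":{"twist":{"type":"array"},"slide":{"type":"array"},"claw":{"type":"array"},"grip_force":{"type":"number"}},"required":["twist","slide","claw"]}

```bash
mkdir -p pics; ls; cat > h.py <<'E'
from bench import *
import numpy as np, cv2
def save(n,f):
    p,d=camera(n); cv2.imwrite('pics/'+f,p[:,:,::-1]); np.savez('pics/'+f[:-4]+'.npz',p=p,d=d); return p,d
def ray(n,u,v,z,m=None):
    m=m or camera_model(n); T=np.linalg.inv(np.array(m['camera_from_world']))
    u=np.asarray(u,float);v=np.asarray(v,float)
    d=np.stack([(u-m['cx'])/m['fx'],(v-m['cy'])/m['fy'],np.ones_like(u)],-1)@T[:3,:3].T
    o=T[:3,3]; return o+d*((z-o[2])/d[...,2])[...,None]
E
python3 - <<'E'
from h import *
o=get_obs(); print({k:np.round(v,3).tolist() for k,v in o.items()})
import bench; print([x for x in dir(bench) if 'tcp' in x.lower() or 'grasp' in x.lower()], [ (x,getattr(bench,x)) for x in dir(bench) if x=='tcp_to_grasp'])
save('top','top.png'); save('scene','scene.png')
for n in('top','scene'):
    m=camera_model(n);print(n,m['fx'],m['cx'],m['cy'],np.round(np.linalg.inv(np.array(m['camera_from_world'])),3).tolist())
E
```

```text
pics
{'time': 0.0, 'joints': [0.945, 0.313, 1.498, -0.0, 1.331, -0.223], 'qvel': [-0.0, -0.0, 0.001, 0.0, 0.001, -0.001], 'effort': [0.001, -41.227, -25.974, -0.0, 0.004, 0.0], 'ee_pos': [0.206, 0.483, 0.231], 'ee_rot': [0.2, 0.98, -0.001, -0.0], 'contact_force': [0.098, 0.568, -0.112], 'wrist_torque': [-0.034, -0.003, -0.034], 'grasp_force': 0.0, 'grip_width': 0.085}
['tcp_to_grasp'] [('tcp_to_grasp', 0.0187)]
top 414.5395004432634 256.66409318444886 190.30338822012203 [[-0.073, -0.973, 0.221, 0.46], [-0.997, 0.07, -0.021, -0.005], [0.005, -0.222, -0.975, 0.877], [0.0, 0.0, 0.0, 1.0]]
scene 372.92889751631066 254.47487382287238 195.78667547481376 [[-0.286, 0.649, -0.705, 1.216], [0.958, 0.206, -0.199, 0.169], [0.016, -0.732, -0.681, 0.645], [0.0, 0.0, 0.0, 1.0]]
```

View pics/top.png

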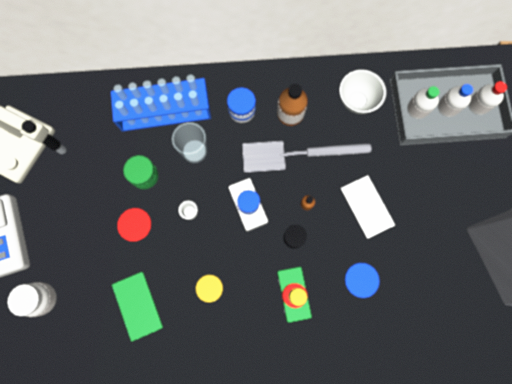

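View pics/scene.png

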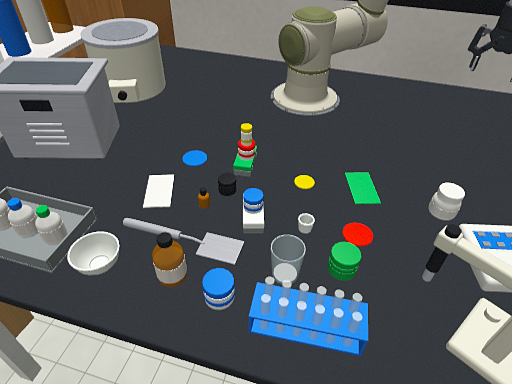

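The top view shows the white case with the blue jar at (248,204) and the green case with the red jar and vial at (295,295). The mats are green (137,306), white (368,207), red (134,225), blue (362,281) and yellow (209,289). The black, green and large blue jars are distractors.

```bash
cat >> h.py <<'E'
def cloud(n,d,m=None):
    m=m or camera_model(n); T=np.linalg.inv(np.array(m['camera_from_world']))
    v,u=np.mgrid[:d.shape[0],:d.shape[1]]
    P=np.stack([(u-m['cx'])/m['fx']*d,(v-m['cy'])/m['fy']*d,d],-1)
    return P@T[:3,:3].T+T[:3,3]
def hsv(p): return cv2.cvtColor(p,cv2.COLOR_RGB2HSV).astype(int)
def cmask(p,c):
    H=hsv(p);h,s,v=H[...,0],H[...,1],H[...,2]
    if c=='white': return (s<60)&(v>150)
    r={'green':(50,75),'blue':(100,125),'yellow':(20,35)}
    hm=((h<8)|(h>172)) if c=='red' else (h>=r[c][0])&(h<=r[c][1])
    return hm&(s>120)&(v>80)
def blob(n,p,c,seed,z,r=40):
    """blob of the colour nearest seed; minAreaRect and circle of its outline cast on plane z"""
    m=cmask(p,c).astype(np.uint8)
    k,L,st,ce=cv2.connectedComponentsWithStats(m)
    i=1+min((j for j in range(k-1) if st[j+1,4]>40),key=lambda j:np.hypot(*(ce[j+1]-seed)))
    return L==i
def plane(n,M,z):
    v,u=np.nonzero(M); return ray(n,u,v,z)[:,:2]
def rect(P):
    (c,(w,h),a)=cv2.minAreaRect((P*1000).astype(np.float32))
    if w<h: w,h,a=h,w,a+90
    return np.round([c[0],c[1],w,h,(a+90)%180-90],1)
E
python3 - <<'E'
from h import *
for n in('top','scene'):
    f=np.load(f'pics/{n}.npz');p,d=f['p'],f['d'];C=cloud(n,d)
    S={'top':dict(mg=('green',137,306),mw=('white',368,207),mr=('red',134,225),mb=('blue',362,281),my=('yellow',209,289),lb=('blue',249,202),lr=('red',290,295),vy=('yellow',298,297),cg=('green',295,310),cw=('white',255,220)),
     'scene':dict(mg=('green',362,188),mw=('white',158,190),mr=('red',358,234),mb=('blue',195,157),my=('yellow',305,182),lb=('blue',254,195),lr=('red',246,143),vy=('yellow',246,127),cg=('green',244,163),cw=('white',254,217))}[n]
    for k,(c,u,v) in S.items():
        z={'m':.004,'l':.074,'v':.124,'c':.034}[k[0]]
        M=blob(n,p,c,(u,v),z); 
        Q=C[M]; q=Q[(abs(Q[:,2]-z)<.008)]
        P=plane(n,M&(abs(C[...,2]-z)<.008),z)
        if len(P)<5: print(n,k,M.sum(),'none',np.round(np.median(Q,0),3));continue
        print(n,k,len(P),'z',np.round(np.median(q[:,2]),4),'rect',rect(P),'mean',np.round(P.mean(0)*1000,1),'circ',np.round(cv2.minEnclosingCircle((P*1000).astype(np.float32))[0],1))
E
```

```text
top mg 2123 z 0.0034 rect [435.7 236.9 122.6  69.   19.1] mean [434.8 236.7] circ [435.4 237.2]
top mw 1810 z 0.0031 rect [ 605.9 -257.9  122.8   69.4   21.1] mean [ 605.1 -258.1] circ [ 606.  -257.4]
top mr 954 z 0.0029 rect [603.3 240.8  73.1  72.   -1. ] mean [602.5 241.1] circ [602.7 241.2]
top mb 1033 z 0.0033 rect [ 453.  -225.8   72.9   72.6   85.8] mean [ 452.9 -226.2] circ [ 453.  -226.5]
top my 624 z 0.0032 rect [459.3  89.2  55.3  55.1  42. ] mean [459.3  89.2] circ [459.7  89.2]
top lb 381 z 0.0732 rect [620.2  -4.5  42.3  41.6  -4.1] mean [620.8  -3.9] circ [621.1  -4. ]
top lr 165 z 0.0734 rect [438.1 -74.5  42.3  34.8 -35.4] mean [439.7 -70.1] circ [435.8 -77.8]
top vy 227 z 0.1233 rect [432.8 -79.8  28.3  27.3  85.8] mean [433.3 -79.4] circ [433.5 -79.3]
top cg 333 z 0.0334 rect [404.4 -84.1  49.   36.1 -85.2] mean [399.4 -84.4] circ [405.2 -83.3]
top cw 647 z 0.0331 rect [623.2  -2.1 100.1  47.8  18.2] mean [619.3  -1.9] circ [623.   -1.3]
scene mg 811 z 0.0056 rect [434.8 237.6 122.5  67.   18.4] mean [437.1 238.7] circ [434.7 238. ]
scene mw 844 z 0.0058 rect [ 604
[... 182 characters left out ...]
1 z 0.0059 rect [ 450.9 -227.2   70.    68.1   17.9] mean [ 452.4 -226.6] circ [ 452.2 -227.1]
scene my 233 z 0.0055 rect [459.2  89.7  53.5  52.6 -72.4] mean [459.6  89.7] circ [459.1  89. ]
scene lb 265 z 0.0755 rect [ 6.256e+02 -6.000e-01  5.280e+01  4.290e+01  1.760e+01] mean [625.3  -1.9] circ [625.8  -2.5]
scene lr 107 z 0.0752 rect [440.8 -76.6  49.9  42.7  18.5] mean [445.7 -74.7] circ [438.4 -76. ]
scene vy 89 z 0.1253 rect [437.4 -77.9  42.   25.8  18.1] mean [436.6 -78.1] circ [437.1 -77.9]
scene cg 193 z 0.0351 rect [466.9 -76.9  57.2  48.7   5.9] mean [471.9 -76.9] circ [465.  -75.9]
scene cw 291 z 0.0356 rect [646.4   5.6  66.5  46.6  17.9] mean [653.5   7.2] circ [647.3   2.7]
```

```bash
cat >> h.py <<'E'
from scipy.spatial.transform import Rotation as Ro
def plan(*wps):
    """wps: x,y,z mm, closing angle deg, tool down -> slide and twist shares from the present pose"""
    o=get_obs(); R=Ro.from_quat(o['ee_rot']); y=R.as_matrix()[:,1]; a=np.degrees(np.arctan2(y[1],y[0]))
    print('t',round(o['time'],2),'pos',np.round(np.array(o['ee_pos'])*1000,1),'closing',round(a,2),'grip',round(o['grip_width']*1000,1),'j6',np.round(o['joints'][5],2))
    for x,yy,z,c in wps:
        dl=(c-a+90)%180-90 if c is not None else 0; s=R.inv().apply(np.array([x,yy,z])/1000-o['ee_pos'])/.4
        c2=np.radians(a+dl); Y=np.array([np.cos(c2),np.sin(c2),0]);Z=np.array([0,0,-1.]);X=np.cross(Y,Z)
        t=(R.inv()*Ro.from_matrix(np.stack([X,Y,Z],1))).as_rotvec()/(np.pi/2)
        print('slide',np.round(s,4),'twist',np.round(t,4),'turn deg',round(dl,1))
E
python3 - <<'E'
from h import *
f=np.load('pics/top.npz');p,d=f['p'],f['d'];C=cloud('top',d)
M=cmask(p,'green')&(abs(C[...,2]-.034)<.008)&(np.hypot(C[...,0]-.434,C[...,1]+.079)<.07)
print(rect(plane('top',M,.034)))
plan((433.5,-79,200,98),(433.5,-79,88,98))
E
```

```text
[436.  -80.6  99.6  48.1   6.5]
t 0.1 pos [205.7 482.8 230.8] closing 66.92 grip 85.5 j6 -0.22
slide [-1.0745 -1.0687  0.0779] twist [-0.0007 -0.0004 -0.3453] turn deg 31.1
slide [-1.0746 -1.0684  0.3579] twist [-0.0007 -0.0004 -0.3453] turn deg 31.1
```

Emit:
move_arm --twist '[[0, 0, -0.33], [0, 0, -0.33], [0, 0, -0.33], [0, 0, -0.33], [0, 0, -0.33], [0, 0, -0.33], [0, 0, -0.33], [0, 0, -0.33], [0, 0, -0.33], [0, 0, -0.33], [0, 0, -0.33], [0, 0, -0.33]]' --slide '[[-0.8, -0.8, 0], [-0.8, -0.8, 0], [-0.8, -0.8, 0], [-0.8, -0.8, 0], [-0.8, -0.8, 0], [-0.8, -0.8, 0], [-0.8, -0.8, 0], [-0.8, -0.8, 0], [-0.8, -0.8, 0], [-0.8, -0.8, 0], [-0.8, -0.8, 0], [-0.8, -0.8, 0]]' --claw '[1, 1, 1, 1, 1, 1, 1, 1, 1, 1, 1, 1]' --grip_force 30

```text
time: 1.3
ee_pos: [0.3746, 0.0632, 0.2311]
ee_rot: [-0.057, 0.998, 0.0, -0.0]
contact_force: [0.4, -0.2, -0.1]
grip_width: 0.085
grasp_force: 0.0
```

```bash
python3 - <<'E'
from h import *
plan((433.5,-79,200,96.5),(433.5,-79,88,96.5))
E
```

```text
t 1.3 pos [374.6  63.2 231.1] closing 96.56 grip 85.0 j6 -1.83
slide [-0.1059 -0.3699  0.0775] twist [ 0.0003 -0.0004  0.0006] turn deg -0.1
slide [-0.106  -0.3701  0.3575] twist [ 0.0003 -0.0004  0.0006] turn deg -0.1
```

Emit:
move_arm --twist '[[0, 0, 0], [0, 0, 0], [0, 0, 0], [0, 0, 0], [0, 0, 0], [0, 0, 0], [0, 0, 0], [0, 0, 0], [0, 0, 0], [0, 0, 0], [0, 0, 0], [0, 0, 0], [0, 0, 0], [0, 0, 0], [0, 0, 0], [0, 0, 0], [0, 0, 0], [0, 0, 0], [0, 0, 0], [0, 0, 0]]' --slide '[[-0.106, -0.37, 0.077], [-0.106, -0.37, 0.077], [-0.106, -0.37, 0.077], [-0.106, -0.37, 0.077], [-0.106, -0.37, 0.077], [-0.106, -0.37, 0.16], [-0.106, -0.37, 0.23], [-0.106, -0.37, 0.3], [-0.106, -0.37, 0.357], [-0.106, -0.37, 0.357], [-0.106, -0.37, 0.357], [-0.106, -0.37, 0.357], [-0.106, -0.37, 0.357], [-0.106, -0.37, 0.357], [-0.106, -0.37, 0.357], [-0.106, -0.37, 0.357], [-0.106, -0.37, 0.357], [-0.106, -0.37, 0.357], [-0.106, -0.37, 0.357], [-0.106, -0.37, 0.357]]' --claw '[1, 1, 1, 1, 1, 1, 1, 1, 1, 1, 1, -1, -1, -1, -1, -1, -1, -1, -1, -1]' --grip_force 30

```text
time: 3.3
ee_pos: [0.4342, -0.0793, 0.0889]
ee_rot: [-0.058, 0.998, -0.0, 0.0]
contact_force: [-0.4, -1.5, 6.6]
grip_width: 0.0296
grasp_force: 30.5
```

```bash
python3 - <<'E'
from h import *
plan((433.5,-79,190,None),(459.4,89.3,190,None),(459.4,89.3,18.5,None))
print(get_obs()['grasp_force'],get_obs()['contact_force'])
E
```

```text
t 3.3 pos [434.2 -79.3  88.9] closing 96.62 grip 29.6 j6 -2.13
slide [ 0.0016  0.0008 -0.2527] twist [-0.0005  0.0005  0.    ] turn deg 0
slide [-0.1112  0.4112 -0.2529] twist [-0.0005  0.0005  0.    ] turn deg 0
slide [-0.1109  0.4116  0.1759] twist [-0.0005  0.0005  0.    ] turn deg 0
30.523167550563812 [-0.39621    -1.52411368  6.55436505]
```

Emit:
move_arm --twist '[[0, 0, 0], [0, 0, 0], [0, 0, 0], [0, 0, 0], [0, 0, 0], [0, 0, 0], [0, 0, 0], [0, 0, 0], [0, 0, 0], [0, 0, 0], [0, 0, 0], [0, 0, 0], [0, 0, 0], [0, 0, 0], [0, 0, 0], [0, 0, 0]]' --slide '[[0, 0, -0.03], [0, 0, -0.1], [0, 0, -0.2], [0, 0, -0.25], [-0.02, 0.06, -0.25], [-0.05, 0.16, -0.25], [-0.08, 0.27, -0.25], [-0.1, 0.36, -0.25], [-0.111, 0.4, -0.25], [-0.111, 0.411, -0.25], [-0.111, 0.411, -0.2], [-0.111, 0.411, -0.1], [-0.111, 0.411, 0], [-0.111, 0.411, 0.08], [-0.111, 0.411, 0.13], [-0.111, 0.411, 0.15]]' --claw '[-1, -1, -1, -1, -1, -1, -1, -1, -1, -1, -1, -1, -1, -1, -1, -1]'

```text
time: 4.9
ee_pos: [0.458, 0.0887, 0.0267]
ee_rot: [-0.057, 0.998, 0.0, -0.002]
contact_force: [-0.4, -0.1, -0.7]
grip_width: 0.0289
grasp_force: 30.2
```

```bash
python3 - <<'E'
from h import *
o=get_obs();plan((459.4,89.3,18.9,None));print(np.round(o['contact_force'],1),np.round(o['qvel'],3))
E
```

```text
t 4.9 pos [458.   88.7  26.7] closing 96.56 grip 28.9 j6 -1.75
slide [-0.0038  0.0012  0.0195] twist [ 0.0004 -0.0023  0.    ] turn deg 0
[-0.4 -0.1 -0.7] [ 0.005  0.114  0.009  0.002 -0.167  0.002]
```

Emit:
move_arm --twist '[[0, 0, 0], [0, 0, 0], [0, 0, 0], [0, 0, 0]]' --slide '[[0, 0, 0.01], [0, 0, 0.017], [0, 0, 0.022], [0, 0, 0.022]]' --claw '[-1, -1, -1, -1]'

```text
time: 5.3
ee_pos: [0.4594, 0.0894, 0.0201]
ee_rot: [-0.058, 0.998, -0.0, 0.0]
contact_force: [-0.0, 0.3, -0.4]
grip_width: 0.0289
grasp_force: 30.2
```

```bash
python3 - <<'E'
from h import *
o=get_obs();plan((459.4,89.3,18.9,None));print(np.round(o['contact_force'],1),np.round(o['qvel'],3))
save('top','t2.png')
f=np.load('pics/t2.npz');p,d=f['p'],f['d'];C=cloud('top',d)
M=cmask(p,'red')&(abs(C[...,2]-.074)<.008)&(np.hypot(C[...,0]-.434,C[...,1]+.079)<.05)
P=plane('top',M,.074);print(rect(P),P.mean(0))
E
```

```text
t 5.3 pos [459.4  89.4  20.1] closing 96.62 grip 28.9 j6 -1.75
slide [-0.     -0.0003  0.0031] twist [-0.0001  0.0006  0.    ] turn deg 0
[-0.   0.3 -0.4] [ 0.003 -0.003 -0.001 -0.001  0.003 -0.   ]
[435.2 -78.6  43.3  40.3  85. ] [ 0.43513813 -0.07836386]
```

Emit:
move_arm --twist '[[0, 0, 0], [0, 0, 0], [0, 0, 0], [0, 0, 0], [0, 0, 0], [0, 0, 0], [0, 0, 0], [0, 0, 0], [0, 0, 0], [0, 0, 0], [0, 0, 0], [0, 0, 0], [0, 0, 0], [0, 0, 0], [0, 0, 0], [0, 0, 0], [0, 0, 0], [0, 0, 0], [0, 0, 0], [0, 0, 0]]' --slide '[[0, 0, 0.003], [0, 0, 0.003], [0, 0, 0.003], [0, 0, 0.003], [0, 0, 0.003], [0, 0, 0.003], [0, 0, 0.003], [0, 0, 0.003], [0, 0, -0.06], [0, 0, -0.16], [0, 0, -0.26], [0, 0, -0.35], [0.03, -0.1, -0.35], [0.06, -0.2, -0.35], [0.09, -0.32, -0.35], [0.109, -0.41, -0.35], [0.109, -0.41, -0.35], [0.109, -0.41, -0.35], [0.109, -0.41, -0.35], [0.109, -0.41, -0.3]]' --claw '[-1, 1, 1, 1, 1, 1, 1, 1, 1, 1, 1, 1, 1, 1, 1, 1, 1, 1, 1, 1]'

```text
time: 7.35
ee_pos: [0.436, -0.0779, 0.1411]
ee_rot: [-0.059, 0.998, -0.001, 0.002]
contact_force: [0.1, 0.3, -0.8]
grip_width: 0.0852
grasp_force: 0.0
```

```bash
python3 - <<'E'
from h import *
p,d=save('top','t3.png');C=cloud('top',d)
print(np.round(get_obs()['contact_force'],1))
for c,x,y,z in(('yellow',.459,.089,.054),('red',.435,-.078,.074)):
    M=cmask(p,c)&(abs(C[...,2]-z)<.008)&(np.hypot(C[...,0]-x,C[...,1]-y)<.05)
    P=plane('top',M,z)
    if len(P): print(c,rect(P),P.mean(0))
plan((434.6,-78.8,100,None),(434.6,-78.8,41,None))
E
```

```text
[-1.8  0.3 -4.6]
yellow [458.3  90.1  29.   26.3  85.8] [0.45823456 0.0896914 ]
t 7.4 pos [433.9 -77.  137.2] closing 96.72 grip 85.1 j6 -2.13
slide [-0.0013 -0.0048  0.093 ] twist [ 0.0009 -0.0014  0.    ] turn deg 0
slide [-0.0016 -0.005   0.2405] twist [ 0.0009 -0.0014  0.    ] turn deg 0
```

Emit:
move_arm --twist '[[0, 0, 0], [0, 0, 0], [0, 0, 0], [0, 0, 0], [0, 0, 0], [0, 0, 0], [0, 0, 0], [0, 0, 0], [0, 0, 0], [0, 0, 0], [0, 0, 0], [0, 0, 0], [0, 0, 0]]' --slide '[[0, 0, 0.06], [0, 0, 0.13], [0, 0, 0.19], [0, 0, 0.23], [0, 0, 0.246], [0, 0, 0.246], [0, 0, 0.246], [0, 0, 0.246], [0, 0, 0.246], [0, 0, 0.246], [0, 0, 0.246], [0, 0, 0.246], [0, 0, 0.246]]' --claw '[1, 1, 1, 1, 1, 1, -1, -1, -1, -1, -1, -1, -1]'

```text
time: 8.7
ee_pos: [0.4351, -0.0786, 0.0421]
ee_rot: [-0.058, 0.998, -0.0, 0.001]
contact_force: [-1.5, 1.4, 5.5]
grip_width: 0.0453
grasp_force: 30.1
```

```bash
python3 - <<'E'
from h import *
plan((434.6,-78.8,150,None),(602.7,241.5,150,None),(602.7,241.5,11,None))
E
```

```text
t 8.7 pos [435.1 -78.6  42.1] closing 96.62 grip 45.3 j6 -2.13
slide [ 0.001  -0.0005 -0.2696] twist [-0.0004  0.0008  0.    ] turn deg 0
slide [-0.5088  0.7465 -0.2695] twist [-0.0004  0.0008  0.    ] turn deg 0
slide [-0.5083  0.7467  0.078 ] twist [-0.0004  0.0008  0.    ] turn deg 0
```

Emit:
move_arm --twist '[[0, 0, 0], [0, 0, 0], [0, 0, 0], [0, 0, 0], [0, 0, 0], [0, 0, 0], [0, 0, 0], [0, 0, 0], [0, 0, 0], [0, 0, 0], [0, 0, 0], [0, 0, 0], [0, 0, 0], [0, 0, 0], [0, 0, 0], [0, 0, 0], [0, 0, 0], [0, 0, 0], [0, 0, 0], [0, 0, 0]]' --slide '[[0, 0, -0.03], [0, 0, -0.1], [0, 0, -0.2], [0, 0, -0.26], [-0.03, 0.05, -0.27], [-0.09, 0.13, -0.27], [-0.15, 0.22, -0.27], [-0.21, 0.31, -0.27], [-0.27, 0.4, -0.27], [-0.33, 0.49, -0.27], [-0.39, 0.58, -0.27], [-0.45, 0.66, -0.27], [-0.49, 0.72, -0.27], [-0.508, 0.746, -0.27], [-0.508, 0.746, -0.25], [-0.508, 0.746, -0.17], [-0.508, 0.746, -0.09], [-0.508, 0.746, -0.01], [-0.508, 0.746, 0.04], [-0.508, 0.746, 0.05]]' --claw '[-1, -1, -1, -1, -1, -1, -1, -1, -1, -1, -1, -1, -1, -1, -1, -1, -1, -1, -1, -1]'

```text
time: 10.7
ee_pos: [0.6002, 0.24, 0.0184]
ee_rot: [-0.057, 0.998, -0.0, -0.003]
contact_force: [-0.3, -0.1, -1.2]
grip_width: 0.0452
grasp_force: 31.2
```

Emit:
move_arm --twist '[[0, 0, 0], [0, 0, 0], [0, 0, 0], [0, 0, 0]]' --slide '[[0, 0, 0.01], [0, 0, 0.018], [0, 0, 0.022], [0, 0, 0.022]]' --claw '[-1, -1, -1, -1]'

```text
time: 11.1
ee_pos: [0.6023, 0.2414, 0.013]
ee_rot: [-0.058, 0.998, 0.0, 0.0]
contact_force: [0.4, 0.1, -0.6]
grip_width: 0.0452
grasp_force: 31.2
```

```bash
python3 - <<'E'
from h import *
print(np.round(get_obs()['contact_force'],1))
plan((602.7,241.5,12.1,None))
plan((602.7,241.5,130,None),(621.5,-3.5,130,108),(621.5,-3.5,41,108))
E
```

```text
[ 0.4  0.1 -0.6]
t 11.1 pos [602.3 241.4  13. ] closing 96.62 grip 45.2 j6 -1.49
slide [-0.0009  0.0002  0.0023] twist [ 0.      0.0005 -0.    ] turn deg 0
t 11.1 pos [602.3 241.4  13. ] closing 96.62 grip 45.2 j6 -1.49
slide [-1.200e-03  2.000e-04 -2.924e-01] twist [ 0.      0.0005 -0.    ] turn deg 0
slide [ 0.0228 -0.6136 -0.2924] twist [-0.      0.0005 -0.1264] turn deg 11.4
slide [ 0.023  -0.6136 -0.0699] twist [-0.      0.0005 -0.1264] turn deg 11.4
```

Emit:
move_arm --twist '[[0, 0, 0], [0, 0, 0], [0, 0, 0], [0, 0, 0], [0, 0, 0], [0, 0, 0], [0, 0, 0], [0, 0, 0], [0, 0, 0], [0, 0, 0], [0, 0, -0.05], [0, 0, -0.126], [0, 0, -0.126], [0, 0, -0.126], [0, 0, -0.126], [0, 0, -0.126], [0, 0, -0.126], [0, 0, -0.126], [0, 0, -0.126], [0, 0, -0.126]]' --slide '[[0, 0, 0.003], [0, 0, 0.003], [0, 0, 0.003], [0, 0, 0.003], [0, 0, 0.003], [0, 0, 0.003], [0, 0, 0.003], [0, 0, -0.06], [0, 0, -0.16], [0, 0, -0.26], [0, -0.05, -0.29], [0, -0.15, -0.29], [0.01, -0.25, -0.29], [0.01, -0.35, -0.29], [0.02, -0.45, -0.29], [0.023, -0.55, -0.29], [0.023, -0.6, -0.29], [0.023, -0.613, -0.29], [0.023, -0.613, -0.29], [0.023, -0.613, -0.29]]' --claw '[-1, 1, 1, 1, 1, 1, 1, 1, 1, 1, 1, 1, 1, 1, 1, 1, 1, 1, 1, 1]'

```text
time: 13.1
ee_pos: [0.6212, -0.002, 0.1285]
ee_rot: [-0.157, 0.988, 0.0, -0.0]
contact_force: [0.7, 0.9, 0.5]
grip_width: 0.0854
grasp_force: 0.0
```

```bash
python3 - <<'E'
from h import *
p,d=save('top','t4.png');C=cloud('top',d)
for c,x,y,z in(('red',.603,.241,.044),('green',.436,-.08,.034),):
    M=cmask(p,c)&(abs(C[...,2]-z)<.008)&(np.hypot(C[...,0]-x,C[...,1]-y)<.07)
    P=plane('top',M,z)
    if len(P): print(c,rect(P),P.mean(0))
plan((621.5,-3.5,41,108))
E
```

```text
red [600.5 240.7  46.9  42.8  85.9] [0.60053314 0.24107574]
green [436.  -80.7  99.6  48.2   6.5] [ 0.43533609 -0.0808835 ]
t 13.15 pos [621.2  -1.9 128.5] closing 108.05 grip 85.4 j6 -2.08
slide [ 0.0005 -0.0042  0.2187] twist [ 0.0002 -0.      0.0005] turn deg -0.0
```

View pics/t4.png

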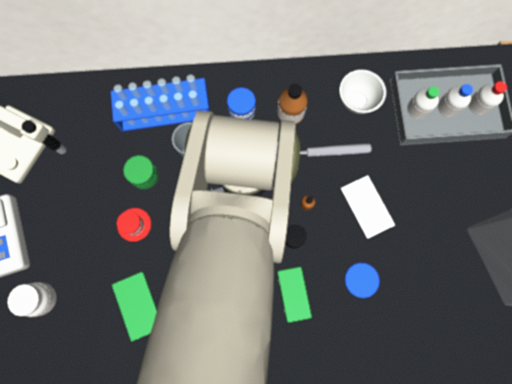

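Red jar stands on its mat at (134,225), and the green case at (295,295) is now bare. Next is the blue jar.

Emit:
move_arm --twist '[[0, 0, 0], [0, 0, 0], [0, 0, 0], [0, 0, 0], [0, 0, 0], [0, 0, 0], [0, 0, 0], [0, 0, 0], [0, 0, 0], [0, 0, 0], [0, 0, 0], [0, 0, 0], [0, 0, 0]]' --slide '[[0, -0.002, 0.05], [0, -0.002, 0.12], [0, -0.002, 0.17], [0, -0.002, 0.2], [0, -0.002, 0.219], [0, -0.002, 0.219], [0, -0.002, 0.219], [0, -0.002, 0.219], [0, -0.002, 0.219], [0, -0.002, 0.219], [0, -0.002, 0.219], [0, -0.002, 0.219], [0, -0.002, 0.219]]' --claw '[1, 1, 1, 1, 1, 1, -1, -1, -1, -1, -1, -1, -1]'

```text
time: 14.45
ee_pos: [0.622, -0.0041, 0.0418]
ee_rot: [-0.156, 0.988, -0.0, 0.001]
contact_force: [-1.6, 0.2, 6.4]
grip_width: 0.0454
grasp_force: 30.6
```

```bash
python3 - <<'E'
from h import *
plan((621.5,-3,150,None),(452.7,-226.6,150,None),(452.7,-226.6,12,None))
E
```

```text
t 14.45 pos [622.   -4.1  41.8] closing 107.96 grip 45.4 j6 -2.08
slide [-1.000e-04  2.900e-03 -2.704e-01] twist [-0.0005  0.0008  0.    ] turn deg 0
slide [ 0.5737 -0.3987 -0.2708] twist [-0.0005  0.0008  0.    ] turn deg 0
slide [ 0.5741 -0.3985  0.0742] twist [-0.0005  0.0008  0.    ] turn deg 0
```

Emit:
move_arm --twist '[[0, 0, 0], [0, 0, 0], [0, 0, 0], [0, 0, 0], [0, 0, 0], [0, 0, 0], [0, 0, 0], [0, 0, 0], [0, 0, 0], [0, 0, 0], [0, 0, 0], [0, 0, 0], [0, 0, 0], [0, 0, 0], [0, 0, 0], [0, 0, 0], [0, 0, 0], [0, 0, 0]]' --slide '[[0, 0, -0.03], [0, 0, -0.1], [0, 0, -0.2], [0, 0, -0.26], [0.04, -0.03, -0.27], [0.12, -0.08, -0.27], [0.2, -0.14, -0.27], [0.29, -0.2, -0.27], [0.38, -0.26, -0.27], [0.47, -0.32, -0.27], [0.54, -0.375, -0.27], [0.574, -0.398, -0.27], [0.574, -0.398, -0.25], [0.574, -0.398, -0.17], [0.574, -0.398, -0.09], [0.574, -0.398, -0.01], [0.574, -0.398, 0.04], [0.574, -0.398, 0.05]]' --claw '[-1, -1, -1, -1, -1, -1, -1, -1, -1, -1, -1, -1, -1, -1, -1, -1, -1, -1]'

```text
time: 16.25
ee_pos: [0.4515, -0.2246, 0.0188]
ee_rot: [-0.156, 0.988, 0.002, -0.001]
contact_force: [-0.6, -0.4, -1.3]
grip_width: 0.0452
grasp_force: 31.1
```

Emit:
move_arm --twist '[[0, 0, 0], [0, 0, 0], [0, 0, 0], [0, 0, 0]]' --slide '[[0, 0, 0.01], [0, 0, 0.018], [0, 0, 0.022], [0, 0, 0.022]]' --claw '[-1, -1, -1, -1]'

```text
time: 16.65
ee_pos: [0.4524, -0.2264, 0.0125]
ee_rot: [-0.156, 0.988, -0.0, 0.0]
contact_force: [-1.1, 0.9, -1.1]
grip_width: 0.0448
grasp_force: 31.1
```

```bash
python3 - <<'E'
from h import *
print(np.round(get_obs()['contact_force'],1))
plan((452.7,-226.6,11.8,None),(452.7,-226.6,130,None),(436,-80.5,130,96.5),(436,-80.5,6,96.5))
E
```

```text
[-1.1  0.9 -1.1]
t 16.65 pos [ 452.4 -226.4   12.5] closing 107.96 grip 44.8 j6 -2.58
slide [-0.0005 -0.0007  0.0019] twist [-0.0005  0.0003  0.    ] turn deg 0
slide [-0.0006 -0.0009 -0.2936] twist [-0.0005  0.0003  0.    ] turn deg 0
slide [-0.0735  0.3594 -0.2939] twist [-0.0004  0.0003  0.1274] turn deg -11.5
slide [-0.0734  0.3596  0.0161] twist [-0.0004  0.0003  0.1274] turn deg -11.5
```

Release the jar and go above the green case.

Emit:
move_arm --twist '[[0, 0, 0], [0, 0, 0], [0, 0, 0], [0, 0, 0], [0, 0, 0], [0, 0, 0], [0, 0, 0], [0, 0, 0], [0, 0, 0], [0, 0, 0], [0, 0, 0.05], [0, 0, 0.127], [0, 0, 0.127], [0, 0, 0.127], [0, 0, 0.127], [0, 0, 0.127], [0, 0, 0.127], [0, 0, 0.127]]' --slide '[[0, 0, 0.002], [0, 0, 0.002], [0, 0, 0.002], [0, 0, 0.002], [0, 0, 0.002], [0, 0, 0.002], [0, 0, 0.002], [0, 0, -0.06], [0, 0, -0.16], [0, 0, -0.26], [-0.01, 0.05, -0.29], [-0.03, 0.15, -0.29], [-0.05, 0.25, -0.29], [-0.07, 0.33, -0.29], [-0.0735, 0.36, -0.29], [-0.0735, 0.36, -0.29], [-0.0735, 0.36, -0.29], [-0.0735, 0.36, -0.29]]' --claw '[-1, 1, 1, 1, 1, 1, 1, 1, 1, 1, 1, 1, 1, 1, 1, 1, 1, 1]'

```text
time: 18.45
ee_pos: [0.436, -0.0814, 0.1281]
ee_rot: [-0.056, 0.998, -0.0, 0.0]
contact_force: [0.1, -0.1, 0.5]
grip_width: 0.0855
grasp_force: 0.0
```

```bash
python3 - <<'E'
from h import *
p,d=save('top','t5.png');C=cloud('top',d)
for c,x,y,z in(('blue',.453,-.226,.044),('red',.603,.241,.044),('white',.623,-.002,.034)):
    M=cmask(p,c)&(abs(C[...,2]-z)<.008)&(np.hypot(C[...,0]-x,C[...,1]-y)<.07)
    P=plane('top',M,z)
    if len(P): print(c,rect(P),P.mean(0))
plan((436,-80.5,6,96.5))
E
```

```text
blue [ 465.4 -227.2   41.7   19.8   80.7] [ 0.46456787 -0.22718463]
red [600.6 241.6  45.1  42.8  85.9] [0.60082499 0.24130259]
white [623.2  -2.1 100.2  47.9  18.1] [ 0.62261837 -0.0022075 ]
t 18.5 pos [436.  -81.4 128. ] closing 96.45 grip 85.3 j6 -2.13
slide [-3.000e-04  2.200e-03  3.051e-01] twist [-0.0001  0.     -0.0006] turn deg 0.1
```

Emit:
move_arm --twist '[[0, 0, 0], [0, 0, 0], [0, 0, 0], [0, 0, 0], [0, 0, 0], [0, 0, 0], [0, 0, 0], [0, 0, 0], [0, 0, 0], [0, 0, 0], [0, 0, 0], [0, 0, 0], [0, 0, 0], [0, 0, 0], [0, 0, 0]]' --slide '[[0, 0.002, 0.05], [0, 0.002, 0.13], [0, 0.002, 0.2], [0, 0.002, 0.25], [0, 0.002, 0.28], [0, 0.002, 0.3], [0, 0.002, 0.305], [0, 0.002, 0.305], [0, 0.002, 0.305], [0, 0.002, 0.305], [0, 0.002, 0.305], [0, 0.002, 0.305], [0, 0.002, 0.305], [0, 0.002, 0.305], [0, 0.002, 0.305]]' --claw '[1, 1, 1, 1, 1, 1, 1, 1, -1, -1, -1, -1, -1, -1, -1]' --grip_force 40

```text
time: 20.0
ee_pos: [0.4361, -0.0797, 0.0068]
ee_rot: [-0.057, 0.998, -0.0, 0.001]
contact_force: [-1.8, 0.1, 6.0]
grip_width: 0.047
grasp_force: 42.3
```

```bash
python3 - <<'E'
from h import *
plan((436,-80.5,140,None),(435.3,237.3,140,108.8),(435.3,237.3,10,108.8))
E
```

```text
t 20.0 pos [436.1 -79.7   6.8] closing 96.54 grip 47.0 j6 -2.13
slide [ 1.000e-04 -2.200e-03 -3.331e-01] twist [-0.0006  0.0008  0.    ] turn deg 0
slide [-0.0886  0.7873 -0.3337] twist [-0.0007  0.0007 -0.1362] turn deg 12.3
slide [-0.0882  0.7876 -0.0087] twist [-0.0007  0.0007 -0.1362] turn deg 12.3
```

Emit:
move_arm --twist '[[0, 0, 0], [0, 0, 0], [0, 0, 0], [0, 0, 0], [0, 0, 0], [0, 0, -0.02], [0, 0, -0.05], [0, 0, -0.08], [0, 0, -0.11], [0, 0, -0.136], [0, 0, -0.136], [0, 0, -0.136], [0, 0, -0.136], [0, 0, -0.136], [0, 0, -0.136], [0, 0, -0.136], [0, 0, -0.136], [0, 0, -0.136], [0, 0, -0.136], [0, 0, -0.136]]' --slide '[[0, 0, -0.03], [0, 0, -0.1], [0, 0, -0.2], [0, 0, -0.3], [0, 0.04, -0.333], [-0.02, 0.12, -0.333], [-0.03, 0.22, -0.333], [-0.04, 0.32, -0.333], [-0.05, 0.42, -0.333], [-0.06, 0.52, -0.333], [-0.07, 0.62, -0.333], [-0.08, 0.71, -0.333], [-0.088, 0.77, -0.333], [-0.088, 0.787, -0.333], [-0.088, 0.787, -0.3], [-0.088, 0.787, -0.22], [-0.088, 0.787, -0.14], [-0.088, 0.787, -0.07], [-0.088, 0.787, -0.04], [-0.088, 0.787, -0.035]]' --claw '[-1, -1, -1, -1, -1, -1, -1, -1, -1, -1, -1, -1, -1, -1, -1, -1, -1, -1, -1, -1]'

```text
time: 22.0
ee_pos: [0.4343, 0.2367, 0.0193]
ee_rot: [-0.163, 0.987, -0.0, -0.001]
contact_force: [0.4, -0.0, -1.2]
grip_width: 0.0476
grasp_force: 41.8
```

Emit:
move_arm --twist '[[0, 0, 0], [0, 0, 0], [0, 0, 0], [0, 0, 0]]' --slide '[[0, 0, 0.01], [0, 0, 0.018], [0, 0, 0.021], [0, 0, 0.021]]' --claw '[-1, -1, -1, -1]'

```text
time: 22.4
ee_pos: [0.435, 0.2374, 0.0121]
ee_rot: [-0.163, 0.987, 0.0, 0.0]
contact_force: [-0.8, 0.0, -1.9]
grip_width: 0.0473
grasp_force: 41.8
```

```bash
python3 - <<'E'
from h import *
print(np.round(get_obs()['contact_force'],1))
plan((435.3,237.3,10.8,108.8),(435.3,237.3,120,None),(623,-2,120,108.1),(623,-2,6,108.1))
E
```

```text
[-0.8  0.  -1.9]
t 22.4 pos [435.  237.4  12.1] closing 108.78 grip 47.3 j6 -1.64
slide [-0.0006 -0.0005  0.0032] twist [-0.      0.0004 -0.0003] turn deg 0.0
slide [-0.0008 -0.0005 -0.2698] twist [-0.      0.0004  0.    ] turn deg 0
slide [-0.2525 -0.7179 -0.2696] twist [-0.      0.0004  0.0075] turn deg -0.7
slide [-0.2523 -0.7179  0.0154] twist [-0.      0.0004  0.0075] turn deg -0.7
```

Emit:
move_arm --twist '[[0, 0, 0], [0, 0, 0], [0, 0, 0], [0, 0, 0], [0, 0, 0], [0, 0, 0], [0, 0, 0], [0, 0, 0], [0, 0, 0], [0, 0, 0], [0, 0, -0.008], [0, 0, -0.008], [0, 0, -0.008], [0, 0, 0.008], [0, 0, 0.008], [0, 0, 0.008], [0, 0, 0.008], [0, 0, 0.008], [0, 0, 0.008], [0, 0, 0.008]]' --slide '[[0, 0, 0.003], [0, 0, 0.003], [0, 0, 0.003], [0, 0, 0.003], [0, 0, 0.003], [0, 0, 0.003], [0, 0, 0.003], [0, 0, -0.06], [0, 0, -0.16], [0, 0, -0.26], [-0.02, -0.06, -0.27], [-0.06, -0.16, -0.27], [-0.1, -0.27, -0.27], [-0.14, -0.38, -0.27], [-0.18, -0.49, -0.27], [-0.22, -0.6, -0.27], [-0.24, -0.68, -0.27], [-0.252, -0.718, -0.27], [-0.252, -0.718, -0.27], [-0.252, -0.718, -0.27]]' --claw '[-1, 1, 1, 1, 1, 1, 1, 1, 1, 1, 1, 1, 1, 1, 1, 1, 1, 1, 1, 1]'

```text
time: 24.4
ee_pos: [0.6222, -0.0016, 0.1194]
ee_rot: [-0.157, 0.988, 0.0, -0.0]
contact_force: [-0.6, 0.4, -0.1]
grip_width: 0.0853
grasp_force: 0.0
```

```bash
python3 - <<'E'
from h import *
p,d=save('top','t6.png');C=cloud('top',d)
for c,x,y,z in(('blue',.453,-.226,.044),('green',.435,.237,.038)):
    M=cmask(p,c)&(abs(C[...,2]-z)<.008)&(np.hypot(C[...,0]-x,C[...,1]-y)<.07)
    P=plane('top',M,z)
    if len(P): print(c,rect(P),P.mean(0))
plan((623,-2,6,108.1))
E
```

```text
blue [ 453.  -223.9   45.5   44.2  -51.2] [ 0.45287538 -0.22385782]
green [435.  236.9  99.6  49.4  18.6] [0.43410927 0.23702031]
t 24.45 pos [622.1  -1.2 119.6] closing 108.1 grip 85.4 j6 -2.08
slide [-0.0016 -0.0028  0.284 ] twist [ 0.0003 -0.0003 -0.0001] turn deg 0.0
```

Emit:
move_arm --twist '[[0, 0, 0], [0, 0, 0], [0, 0, 0], [0, 0, 0], [0, 0, 0], [0, 0, 0], [0, 0, 0], [0, 0, 0], [0, 0, 0], [0, 0, 0], [0, 0, 0], [0, 0, 0], [0, 0, 0], [0, 0, 0], [0, 0, 0]]' --slide '[[-0.001, -0.001, 0.05], [-0.001, -0.001, 0.13], [-0.001, -0.001, 0.2], [-0.001, -0.001, 0.24], [-0.001, -0.001, 0.27], [-0.001, -0.001, 0.282], [-0.001, -0.001, 0.284], [-0.001, -0.001, 0.284], [-0.001, -0.001, 0.284], [-0.001, -0.001, 0.284], [-0.001, -0.001, 0.284], [-0.001, -0.001, 0.284], [-0.001, -0.001, 0.284], [-0.001, -0.001, 0.284], [-0.001, -0.001, 0.284]]' --claw '[1, 1, 1, 1, 1, 1, 1, 1, -1, -1, -1, -1, -1, -1, -1]'

```text
time: 25.95
ee_pos: [0.6236, -0.0026, 0.0068]
ee_rot: [-0.157, 0.988, -0.0, 0.001]
contact_force: [-0.2, -0.5, 6.1]
grip_width: 0.0473
grasp_force: 43.1
```

```bash
python3 - <<'E'
from h import *
plan((623,-2,120,None),(605.3,-258.1,120,111.1),(605.3,-258.1,10,111.1))
E
```

```text
t 25.95 pos [623.6  -2.6   6.8] closing 108.05 grip 47.3 j6 -2.08
slide [ 0.0007  0.0016 -0.283 ] twist [-0.0004  0.0006  0.    ] turn deg 0
slide [ 0.2412 -0.5934 -0.2829] twist [-0.0005  0.0006 -0.0339] turn deg 3.0
slide [ 0.2414 -0.5932 -0.0079] twist [-0.0005  0.0006 -0.0339] turn deg 3.0
```

Emit:
move_arm --twist '[[0, 0, 0], [0, 0, 0], [0, 0, 0], [0, 0, 0], [0, 0, 0], [0, 0, -0.02], [0, 0, -0.034], [0, 0, -0.034], [0, 0, -0.034], [0, 0, -0.034], [0, 0, -0.034], [0, 0, -0.034], [0, 0, -0.034], [0, 0, -0.034], [0, 0, -0.034], [0, 0, -0.034], [0, 0, -0.034], [0, 0, -0.034]]' --slide '[[0, 0, -0.03], [0, 0, -0.1], [0, 0, -0.2], [0, 0, -0.27], [0.02, -0.04, -0.283], [0.05, -0.12, -0.283], [0.09, -0.22, -0.283], [0.13, -0.32, -0.283], [0.17, -0.42, -0.283], [0.21, -0.52, -0.283], [0.235, -0.58, -0.283], [0.241, -0.593, -0.283], [0.241, -0.593, -0.27], [0.241, -0.593, -0.22], [0.241, -0.593, -0.14], [0.241, -0.593, -0.07], [0.241, -0.593, -0.04], [0.241, -0.593, -0.035]]' --claw '[-1, -1, -1, -1, -1, -1, -1, -1, -1, -1, -1, -1, -1, -1, -1, -1, -1, -1]'

```text
time: 27.75
ee_pos: [0.6044, -0.2564, 0.0185]
ee_rot: [-0.184, 0.983, 0.001, -0.001]
contact_force: [-1.0, 0.5, -1.3]
grip_width: 0.0473
grasp_force: 42.2
```

Emit:
move_arm --twist '[[0, 0, 0], [0, 0, 0], [0, 0, 0], [0, 0, 0]]' --slide '[[0, 0, 0.01], [0, 0, 0.018], [0, 0, 0.022], [0, 0, 0.022]]' --claw '[-1, -1, -1, -1]'

```text
time: 28.15
ee_pos: [0.6052, -0.2579, 0.0117]
ee_rot: [-0.183, 0.983, -0.0, 0.0]
contact_force: [0.8, -0.0, -1.8]
grip_width: 0.0476
grasp_force: 42.2
```

```bash
python3 - <<'E'
from h import *
print(np.round(get_obs()['contact_force'],1))
plan((605.3,-258.1,10.8,111.1),(500,0,200,None))
E
```

```text
[ 0.8 -0.  -1.8]
t 28.15 pos [ 605.2 -257.9   11.7] closing 111.11 grip 47.6 j6 -2.52
slide [-0.0001 -0.0006  0.0022] twist [-0.0003  0.0002  0.0001] turn deg -0.0
slide [ 0.0129  0.6959 -0.4711] twist [-0.0003  0.0002  0.    ] turn deg 0
```

Emit:
move_arm --twist '[[0, 0, 0], [0, 0, 0], [0, 0, 0], [0, 0, 0], [0, 0, 0], [0, 0, 0], [0, 0, 0], [0, 0, 0], [0, 0, 0], [0, 0, 0], [0, 0, 0], [0, 0, 0], [0, 0, 0], [0, 0, 0], [0, 0, 0], [0, 0, 0], [0, 0, 0], [0, 0, 0], [0, 0, 0], [0, 0, 0]]' --slide '[[0, 0, 0.003], [0, 0, 0.003], [0, 0, 0.003], [0, 0, 0.003], [0, 0, 0.003], [0, 0, 0.003], [0, 0, 0.003], [0, 0, -0.06], [0, 0, -0.16], [0, 0, -0.26], [0, 0, -0.36], [0.2, 0.6, -0.5], [0.2, 0.6, -0.5], [0.2, 0.6, -0.5], [0.2, 0.6, -0.5], [0.2, 0.6, -0.5], [0.2, 0.6, -0.5], [0.2, 0.6, -0.5], [0.2, 0.6, -0.5], [0.2, 0.6, -0.5]]' --claw '[-1, 1, 1, 1, 1, 1, 1, 1, 1, 1, 1, 1, 1, 1, 1, 1, 1, 1, 1, 1]'

```text
time: 30.15
ee_pos: [0.4446, -0.0637, 0.2108]
ee_rot: [-0.183, 0.983, 0.0, -0.0]
contact_force: [-0.2, 0.1, -0.8]
grip_width: 0.0853
grasp_force: 0.0
```

```bash
python3 - <<'E'
from h import *
for n in('top','scene'):
  p,d=save(n,n+'7.png');C=cloud(n,d)
  for c,x,y,z in(('blue',.453,-.226,.044),('red',.603,.241,.044),('yellow',.459,.089,.054),('green',.435,.237,.038),('white',.605,-.258,.038)):
    M=cmask(p,c)&(abs(C[...,2]-z)<(.004 if n=='scene' else .008))&(np.hypot(C[...,0]-x,C[...,1]-y)<.07)
    P=plane(n,M,z)
    if len(P): print(n,c,len(P),rect(P),P.mean(0))
a=cv2.imread('pics/top7.png')[150:350,90:430]; cv2.imwrite('pics/c7.png',cv2.resize(a,None,fx=2,fy=2))
E
```

```text
top red 407 [600.6 241.6  45.1  42.8  85.9] [0.60062462 0.24121684]
top yellow 189 [458.3  90.1  29.   26.3  85.8] [0.45816249 0.08965686]
top green 1340 [435.  237.   99.6  49.3  18.6] [0.43434472 0.23709795]
top white 1118 [ 605.  -255.    99.6   48.9   20.9] [ 0.60434437 -0.25527277]
scene blue 150 [ 453.5 -224.3   52.7   41.1   22.6] [ 0.45373179 -0.22426559]
scene red 273 [602.5 241.8  49.7  43.7   3.7] [0.60295831 0.24218131]
scene yellow 79 [458.7  90.5  29.1  28.7 -72.2] [0.45925309 0.09039382]
scene green 497 [437.1 239.  102.3  49.9  17.8] [0.43825211 0.23918183]
scene white 507 [ 604.8 -256.3  103.4   47.4   21.2] [ 0.60672513 -0.25551106]
```

View pics/c7.png

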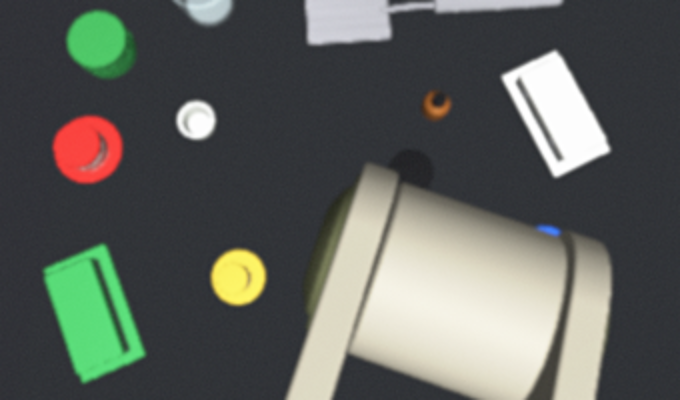

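View pics/scene7.png

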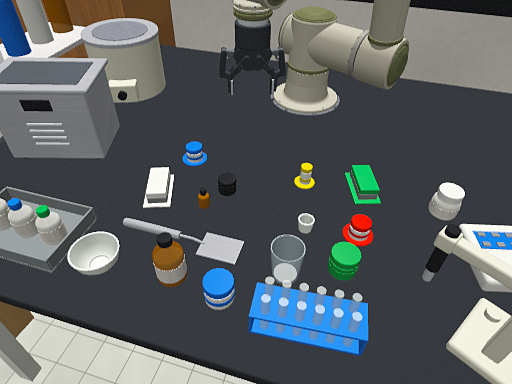

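The views show all five items upright on their mats. Worst offset is about 3 mm, on the white case, and nothing is stacked.

```bash
python3 -c "
from bench import *
print(close_job())"
```

```text
the job is handed in; nothing more can be done
None
```

I took both stacks apart and set each case, jar and the vial lid up on the mat of its own colour, each within about 3 mm of centre by the cameras, then handed the job in at about 30 s (no verdict was returned).

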